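# Put the cleaned spin coater back together

## Robot

A 6-joint arm with a two-finger parallel gripper is mounted at the origin on the work surface. World frame = base frame: x ahead of the robot, y to its left, z up, the work surface at z = 0. Lengths are in m, angles in rad, forces in N, time in s.
With the tool pointing down it reaches from about 0.225 to 0.875 m from the base axis. Payload 3.4 kg.
Tool frame: the origin (TCP) lies on the centre line of the jaws, within the pads' length; the fingertips stand 22 mm ahead of it and the grasp point (between the pads) lies 3 mm ahead of it; z points along the fingers, y is the line along which they close (so a half turn about z gives the same grasp; the last joint's range is limited). The gripper opens to 85 mm and grips with 20 to 120 N. Pads are 22 mm wide; open, the fingers measure 114 mm over their backs; the gripper's body (76 mm by 85 mm) begins 54 mm behind the grasp point. The pads swing forward as they close: fully open they stand 13 mm farther back than shut.
Start: joints at [1.032, 0.276, 1.505, -0, 1.361, -0.121], TCP at [0.233, 0.526, 0.253] pointing down, gripper open.
Joint ranges: [-2.89, 2.89], [-0.75, 2.08], [0.22, 2.7], [-1.18, 4.32], [0.11, 2.71], [-2.7, 2.7]. Speed limits (rad/s): [2.57, 2.57, 3.14, 3.14, 3.14, 3.14].

## Interface

Orientations are given as a unit quaternion [w, x, y, z].
In Python, from rig import readout, optics, ticket gives the robot as it stands. The module is installed in compiled form; this text tells all that it offers.
- The arm moves only by the shell command python3 -m handwheel 'ROWS' [OPENING] [FORCE]. ROWS is rows parted by semicolons, their numbers by spaces, 1 to 5 of them, each of 4 numbers: dx, dy, dz in m, then a turn about the tool's z in rad; each row shifts and turns the commanded pose from where the row before left it, along the tool's axes as they then stand; what a row does not reach is not made up. A row lasts 1/12 s, in which the tool goes at most 0.0417 m and 0.125 rad, less where a joint would pass 70% of its speed; a pose out of reach is approached as far as the arm can. OPENING is the finger opening in m, set as the command begins (- or left out keeps the last). The fingers move at their own pace and stop on an object; FORCE is the grip in N (left out, the last holds). Time passes only in rows, so rows that do not move let the fingers close. It prints the time, the measured TCP pose, the force, the opening and the grip force at its end.
- readout.get_state(): the state, without advancing time (a new reading comes with each control period).
- optics.get_image(name): name is "scene" or "top" or "wrist"; returns a dict with "img" (480x640x3 uint8, red, green, blue), "camera_matrix" (3x3 intrinsics, pixels), "T" (4x4, takes a point from camera to world coordinates); the wrist camera has in their place "hand_eye" (4x4, takes a point from camera to tool coordinates, whose origin is the TCP and whose axes are the flange's). Camera axes: x right, y down, z forward; pixel columns grow to the right and rows downward; lengths in m; the calibration is good to about 2 mm. A picture is of the moment at which its call begins: read the wrist's pose just before it. There is no depth.
- ticket.sign_off(): hands the job in; it is judged then, once.
The state is a dict: "clock": time; "qpos": joint angles; "qd": joint speeds; "effort": joint torques, N m; "position": TCP position; "ee_rot": TCP orientation; "contact_force": force on the tool from outside, world axes, zero at the start; "moment": the same for the moment, N m; "width": finger opening in m; "gripper_force": force on a finger pad.
Only numpy, scipy, OpenCV 4.12 (cv2) and the standard library are available. Lean on these libraries where they do the work, as an engineer would, in place of code of your own. Each camera call takes 0.05 s, during which the arm holds its last target. There are 200 camera calls.

## Task

The spin coater's parts lie cleaned on the bench: put it back together in this order - the drip liner into the bowl, the middle-sized of the three chucks onto the spindle, the splash ring onto the bowl's rim, and last the lid onto the splash ring - each lying level and fully home. Lower each part into place and let go of it there rather than dropping it, and leave the other two chucks where they lie.

Things in the scene. Friction and masses are not known exactly. Their poses are not given: they have to be found in the camera images.
- coater: Bench spin coater, fixed; white housing 240x200, deck z 135, panel at its -x. Origin: axis of its open metal bowl, bench level; housing spans x -140..100. Bowl: inner dia 142, floor z 85, rim z 149 (outer dia 160). Central spindle: shoulder dia 22 to z 105, then pin dia 10, tapered tip, to z 119. Seated part origins lie on this axis at z 85 (liner), 105 (chuck), 143 (ring), 170 (lid). All mm.
- liner: Drip liner: white plastic round dish, outer dia 134 mm, wall 30 mm high and 4 mm thick, floor 4 mm, with an upright tubular collar in the middle (outer dia 44, bore 30, top at z 28 mm): grip it by the collar, open fingers fit around it inside the dish. Lies upright. Origin on its axis at the underside, z up. Rests on the bowl's floor, collar around the spindle. About 130 g.
- chuck_mid: Middle-sized chuck, the one to fit: aluminium disc dia 44 mm, 8 mm thick, on top of a hub dia 24, 22 mm high, with a bore dia 14 (22 deep) open below; 30 mm high in all. Stands on its hub, disc up. Origin on its axis at the hub's lower end, z up. The bore goes over the spindle's pin until the hub stands on the shoulder. About 90 g.
- chuck_large: Large chuck, not wanted, to be left where it stands: like the middle one, but disc dia 64 mm. Origin on its axis at the hub's lower end.
- chuck_small: Small chuck, not wanted, to be left where it stands: like the middle one, but disc dia 30 mm. Origin on its axis at the hub's lower end.
- splash_ring: Splash ring: white plastic, opening dia 76 mm. From below: spigot dia 134 (z 0-6 mm) that enters the bowl; flange dia 156 (z 6-11) that rests on the bowl's rim; upright wall (z 11-33, inner dia 104, outer dia 122: 9 mm thick, 56.5 from the axis) to pinch anywhere, one finger inside, one outside. Lies upright. Origin on its axis at the underside, z up. About 160 g.
- lid: Lid: grey plastic disc dia 132 mm (z 6-12 mm) with a boss dia 98 below it (z 0-6) that goes inside the splash ring's wall, the disc resting on the wall's top; in the middle of the top a black upright knob dia 26 (z 12-40) to grip. Lies on its boss, knob up. Origin on its axis at the underside, z up. About 140 g.

How it is judged:
By the outcome, as a careful person would: the job done as asked, in the order asked, and still so for the second after the job is handed in, with the robot touching nothing.
It also fails if it takes over 122 s, if anything falls off the work surface, if the arm or the gripper's body presses on something with over 40 N, if the wrist force passes 120 N, or if a joint passes its speed limit or range.

## Working session

There is one attempt and no reset: what is moved stays moved. The work goes in short steps, Python scripts to look and compute and a shell command to move; the robot and the scene stay as the last step left them, time stands still between calls to the robot, and variables do not carry over. Pictures are saved under pics/ and viewed, at most 18 in all, crops included, and the job is handed in when it is done.

```bash
mkdir -p pics
cat > h.py <<'E'
import numpy as np, cv2
from rig import readout, optics
def shot(name,fn=None):
    s=readout.get_state(); d=optics.get_image(name)
    if fn: cv2.imwrite('pics/'+fn,cv2.cvtColor(d['img'],cv2.COLOR_RGB2BGR))
    if 'hand_eye' in d:
        w,x,y,z=s['ee_rot']; from scipy.spatial.transform import Rotation as R
        T=np.eye(4);T[:3,:3]=R.from_quat([x,y,z,w]).as_matrix();T[:3,3]=s['position'];d['T']=T@d['hand_eye']
    return d
def px2w(d,u,v,z):
    r=d['T'][:3,:3]@np.linalg.inv(d['camera_matrix'])@np.array([u,v,1.]); o=d['T'][:3,3]
    return o+r*(z-o[2])/r[2]
def w2px(d,p):
    T=np.linalg.inv(d['T']);c=T[:3,:3]@np.asarray(p)+T[:3,3];q=d['camera_matrix']@c;return q[:2]/q[2]
E
python3 - <<'E'
from h import *
for n in ['scene','top','wrist']:
    d=shot(n,n+'0.png');print(n,d['camera_matrix'].round(1).tolist(),d['T'].round(3).tolist())
s=readout.get_state();print(s)
E
```

```text
scene [[448.1, 0.0, 320.6], [0.0, 448.1, 239.2], [0.0, 0.0, 1.0]] [[0.076, 0.617, -0.783, 1.381], [0.997, -0.054, 0.054, -0.084], [-0.009, -0.785, -0.62, 0.695], [0.0, 0.0, 0.0, 1.0]]
top [[584.5, 0.0, 318.8], [0.0, 584.5, 236.8], [0.0, 0.0, 1.0]] [[0.0, -0.999, 0.041, 0.491], [-1.0, -0.001, -0.02, -0.034], [0.02, -0.041, -0.999, 1.147], [0.0, 0.0, 0.0, 1.0]]
wrist [[355.6, 0.0, 318.9], [0.0, 355.6, 241.7], [0.0, 0.0, 1.0]] [[0.406, 0.883, 0.235, 0.174], [0.914, -0.391, -0.106, 0.551], [-0.001, 0.258, -0.966, 0.372], [0.0, 0.0, 0.0, 1.0]]
{'clock': 0.15, 'qpos': array([ 1.03199890e+00,  2.76443366e-01,  1.50584105e+00,  1.46404928e-06,
        1.36069276e+00, -1.21004879e-01]), 'qd': array([ 0.0019212 , -0.00051583, -0.00368632, -0.00095711, -0.00072142,
       -0.00258212]), 'effort': array([ 6.44989468e-04, -4.17141402e+01, -2.46033543e+01,  3.08469487e-05,
        7.63043499e-03, -4.11532355e-06]), 'position': array([0.23312293, 0.52522678, 0.25264254]), 'ee_rot': array([-2.24933564e-04,  2.07380394e-01,  9.78260136e-01, -6.54694792e-04]), 'contact_force': array([ 0.07448378,  0.18415344, -0.18793019]), 'moment': array([ 0.01415281, -0.02824974, -0.02705014]), 'gripper_force': 0.0, 'width': 0.08536162561824231}
```

View pics/top0.png

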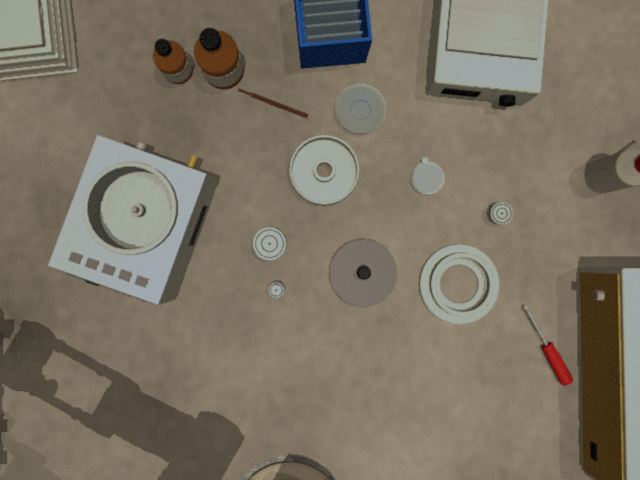

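View pics/scene0.png

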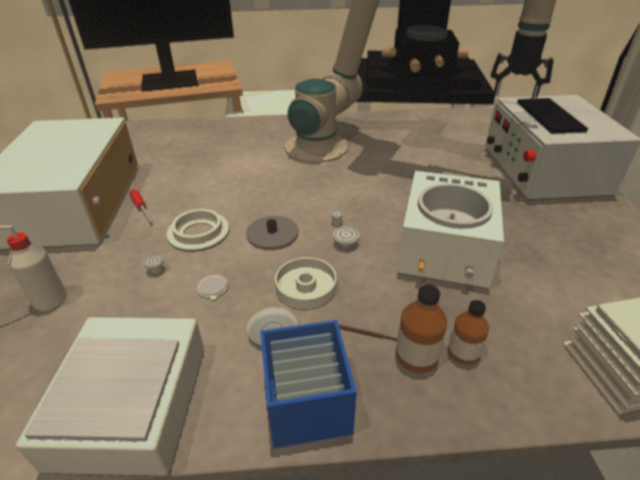

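The top view shows the bowl at (138,208), liner (324,170), lid knob (363,272) and ring (460,284). The chucks are large (269,243), mid (501,212) and small (276,290). Next I fit the known circles for accurate positions.

```bash
cat >> h.py <<'E'
from scipy.optimize import minimize
from scipy.ndimage import map_coordinates
def fit(d,circles,x0,y0,span=.012):
    """circles: (radius,z) list; maximise edge strength (|radial gradient|) along projected circles"""
    g=cv2.GaussianBlur(d['img'].astype(np.float32),(0,0),1.0)
    t=np.linspace(0,2*np.pi,180,endpoint=False)
    Ti=np.linalg.inv(d['T']);K=d['camera_matrix']
    def samp(x,y,r,z):
        P=np.stack([x+r*np.cos(t),y+r*np.sin(t),0*t+z]);c=Ti[:3,:3]@P+Ti[:3,3:];q=K@c
        u,v=q[0]/q[2],q[1]/q[2]
        return np.stack([map_coordinates(g[...,k],[v,u],order=1,mode='nearest') for k in range(3)])
    def f(p): return -sum(np.minimum(np.abs(samp(*p,r+.0012,z)-samp(*p,r-.0012,z)).sum(0),60).mean() for r,z in circles)
    G=np.arange(-span,span+1e-9,.002)
    b=min(((x0+a,y0+c) for a in G for c in G),key=f)
    m=minimize(f,b,method='Nelder-Mead',options=dict(initial_simplex=[b,(b[0]+.001,b[1]),(b[0],b[1]+.001)],xatol=1e-5,fatol=1e-4))
    return m.x,-m.fun
PARTS=dict(bowl=[(.080,.149),(.071,.149)],liner=[(.067,.030),(.063,.030),(.022,.028),(.015,.028)],mid=[(.022,.030)],large=[(.032,.030)],small=[(.015,.030)],
 ring=[(.078,.011),(.061,.033),(.038,.006)],lid=[(.066,.012),(.013,.040)])
E
python3 - <<'E'
from h import *
d=shot('top')
px=dict(bowl=(131,207),liner=(324,170),mid=(501,212),large=(269,243),small=(276,290),ring=(460,284),lid=(363,272))
for k,(u,v) in px.items():
    p=px2w(d,u,v,PARTS[k][0][1]); x,s=fit(d,PARTS[k],p[0],p[1]); print(k,p[:2].round(4),x.round(4),round(s/len(PARTS[k]),1))
# coater yaw from panel deck corners
for c in [(97,136),(216,175),(160,303),(50,265)]: print(px2w(d,*c,.135).round(3))
E
```

```text
bowl [0.5827 0.2658] [0.5815 0.2671] 35.2
liner [ 0.6657 -0.0663] [ 0.6679 -0.0665] 38.6
mid [ 0.5853 -0.4079] [ 0.5834 -0.4098] 31.7
large [0.5252 0.0388] [0.5245 0.0389] 52.8
small [0.4357 0.0251] [0.4358 0.0256] 31.8
ring [ 0.446 -0.332] [ 0.4466 -0.3315] 38.9
lid [ 0.4695 -0.1426] [ 0.4698 -0.1401] 39.1
[0.707 0.33  0.135]
[0.64  0.124 0.135]
[0.419 0.218 0.135]
[0.484 0.407 0.135]
```

```bash
python3 -m handwheel '0 0 0 -.105; 0 0 0 -.105; 0 0 0 -.105; 0 0 0 -.103' 0.085 40
python3 -m handwheel '-.022 -.030 0 0; -.022 -.030 0 0; -.022 -.030 0 0; -.022 -.030 0 0; -.022 -.030 0 0'
python3 -m handwheel '-.022 -.030 0 0; -.022 -.030 0 0; -.022 -.030 0 0; -.022 -.030 0 0; -.022 -.030 0 0'
python3 -m handwheel '-.022 -.030 0 0; -.022 -.030 0 0; -.022 -.030 0 0; -.022 -.030 0 0; -.022 -.030 0 0'
python3 -m handwheel '-.022 -.030 0 0; -.022 -.030 0 0; -.022 -.030 0 0; -.022 -.030 0 0; 0 0 0 0'
python3 - <<'E'
from h import *
s=readout.get_state();print(s['position'],s['ee_rot'],s['qpos'])
d=shot('wrist','w1.png');print(w2px(d,[.668,-.0665,.03]))
print(fit(d,PARTS['liner'],.668,-.0665))
print(fit(d,PARTS['large'],.5245,.0389))
E
```

```text
clock: 0.53
position: [0.2332, 0.5254, 0.2531]
ee_rot: [-0.0, -0.003, 1.0, -0.0]
contact_force: [0.5, -0.4, 0.7]
width: 0.0846
gripper_force: 0.0
clock: 0.95
position: [0.3438, 0.3741, 0.2532]
ee_rot: [-0.0, -0.0, 1.0, -0.0]
contact_force: [0.6, 0.7, 0.2]
width: 0.0851
gripper_force: 0.0
clock: 1.37
position: [0.454, 0.2239, 0.2533]
ee_rot: [0.0, -0.0, 1.0, 0.0]
contact_force: [0.5, 0.4, 0.2]
width: 0.0849
gripper_force: 0.0
clock: 1.78
position: [0.5641, 0.0739, 0.2532]
ee_rot: [-0.0, 0.0, 1.0, 0.0]
contact_force: [0.4, 0.7, 0.7]
width: 0.0849
gripper_force: 0.0
clock: 2.2
position: [0.6553, -0.0508, 0.2519]
ee_rot: [0.001, 0.002, 1.0, -0.002]
contact_force: [0.3, -0.3, 0.3]
width: 0.085
gripper_force: 0.0
[ 0.65531526 -0.05079269  0.25190323] [ 0.00128336  0.00236105  0.99999418 -0.00210148] [-0.18121004  0.39996719  1.3202177  -0.0037226   1.41813532 -1.74672417]
[304.50404288 227.53428715]
(array([ 0.66725575, -0.06820229]), np.float64(184.95388793945312))
(array([0.5251133 , 0.03724476]), np.float64(59.850521087646484))
```

View pics/w1.png

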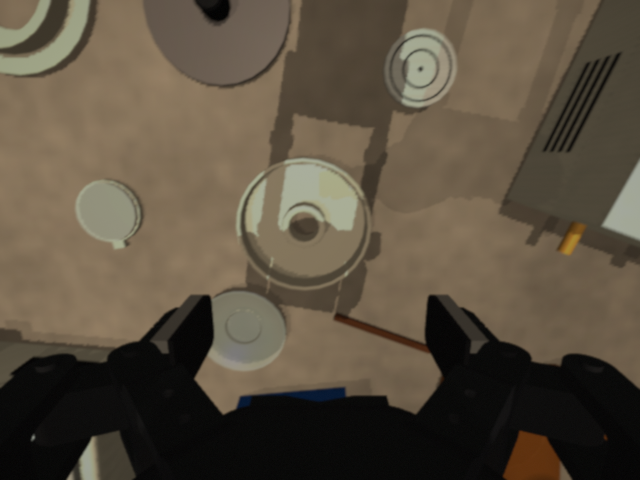

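The wrist view shows the liner collar at (305,222), and the fit matches the top view to 2 mm. I descend onto the collar.

```bash
python3 -m handwheel '-.012 -.0168 0 0; 0 0 .04 0; 0 0 .04 0; 0 0 .04 0; 0 0 0 0' | head -2
python3 - <<'E'
from h import *
s=readout.get_state();print(s['position'],s['ee_rot'])
d=shot('wrist','w2.png')
print(fit(d,PARTS['liner'],.667,-.068)); print(fit(d,PARTS['liner'][2:],.667,-.068,.006))
E
```

```text
clock: 2.67
position: [0.6569, -0.0591, 0.1248]
[ 0.65687135 -0.05911122  0.12478025] [-8.73226278e-03 -3.18637415e-04  9.99959888e-01  1.96706036e-03]
(array([ 0.66854421, -0.06933849]), np.float64(195.13177490234375))
(array([ 0.668493 , -0.0696092]), np.float64(86.14983367919922))
```

```bash
python3 -m handwheel '0 0 0 0;0 0 0 0'
python3 - <<'E'
from h import *
s=readout.get_state();print(s['position'],s['ee_rot'])
d=shot('wrist')
print(fit(d,PARTS['liner'],.667,-.068)); print(fit(d,PARTS['liner'][2:],.667,-.068,.006))
E
```

```text
clock: 2.88
position: [0.6653, -0.061, 0.1365]
ee_rot: [0.003, -0.0, 1.0, -0.0]
contact_force: [0.9, 0.6, 0.3]
width: 0.0851
gripper_force: 0.0
[ 0.66533733 -0.06098523  0.13647429] [ 2.65437663e-03 -3.88181519e-04  9.99996313e-01 -4.22389610e-04]
(array([ 0.66815042, -0.06906844]), np.float64(198.504150390625))
(array([ 0.66812291, -0.06849679]), np.float64(89.94354248046875))
```

```bash
python3 -m handwheel '-.0027 -.0075 .01 0; 0 0 .025 0; 0 0 .025 0; 0 0 .015 0; 0 0 0 0' | head -2
python3 -m handwheel '0 0 0 0;0 0 0 0'
```

```text
clock: 3.35
position: [0.6644, -0.0688, 0.0555]
clock: 3.52
position: [0.6675, -0.0692, 0.0599]
ee_rot: [0.002, -0.0, 1.0, -0.0]
contact_force: [0.8, 0.4, -0.0]
width: 0.085
gripper_force: 0.0
```

```bash
python3 -m handwheel '-.0005 .0004 .012 0; 0 0 .012 0; 0 0 .005 0; 0 0 0 0; 0 0 0 0' 
python3 -m handwheel '0 0 0 0;0 0 0 0;0 0 0 0;0 0 0 0;0 0 0 0' 0.03 40
python3 -m handwheel '0 0 0 0;0 0 0 0;0 0 0 0;0 0 0 0;0 0 0 0'
```

```text
clock: 3.93
position: [0.6662, -0.0681, 0.0285]
ee_rot: [-0.001, -0.0, 1.0, 0.0]
contact_force: [0.4, -0.2, 1.2]
width: 0.0848
gripper_force: 0.0
clock: 4.35
position: [0.667, -0.0682, 0.0302]
ee_rot: [0.001, -0.0, 1.0, -0.0]
contact_force: [-0.8, 0.1, 3.5]
width: 0.0428
gripper_force: 40.6
clock: 4.77
position: [0.6671, -0.0682, 0.0301]
ee_rot: [0.001, -0.0, 1.0, -0.0]
contact_force: [-1.5, 0.0, 5.8]
width: 0.0431
gripper_force: 40.8
```

```bash
python3 -m handwheel '0 0 -.02 0; 0 0 -.04 0; 0 0 -.04 0;0 0 -.04 0; 0 0 -.04 0'
python3 -m handwheel '0 0 -.03 0; 0 0 -.03 0; .0085 .0335 0 0; .0085 .0335 0 0; .0085 .0335 0 0' |tail -2
python3 -m handwheel '.0085 .0335 0 0; .0085 .0335 0 0; .0085 .0335 0 0; .0085 .0335 0 0; .0085 .0335 0 0' |tail -2
python3 -m handwheel '.0085 .0335 0 0;.0085 .0335 0 0; 0 0 0 0; 0 0 0 0; 0 0 0 0'
python3 - <<'E'
from h import *
s=readout.get_state();print(s['position'],s['ee_rot'],s['qpos'])
d=shot('wrist','w3.png');t=shot('top','t3.png');
B=[(.080,.149),(.071,.149)];
for q in (d,t): print(fit(q,B,.5815,.267), fit(q,B[1:],.5815,.267,.006),fit(q,B[:1],.5815,.267,.006))
E
```

```text
clock: 5.18
position: [0.6659, -0.0682, 0.2101]
ee_rot: [-0.001, -0.0, 1.0, 0.0]
contact_force: [0.4, -0.3, -1.3]
width: 0.0433
gripper_force: 41.3
width: 0.0427
gripper_force: 41.3
width: 0.043
gripper_force: 41.3
clock: 6.43
position: [0.5813, 0.2665, 0.2685]
ee_rot: [-0.0, -0.0, 1.0, -0.001]
contact_force: [-0.2, -0.1, -2.2]
width: 0.0428
gripper_force: 41.4
[0.58134359 0.26649317 0.26852365] [-4.61225552e-04 -4.94642707e-04  9.99999552e-01 -6.62160535e-04] [ 3.21611057e-01  3.67450292e-01  1.33081525e+00 -9.73213464e-04
  1.44462046e+00 -1.25005146e+00]
(array([0.58338838, 0.26719587]), np.float64(52.1033821105957)) (array([0.5823816 , 0.26866898]), np.float64(25.232730865478516)) (array([0.58336591, 0.26684712]), np.float64(28.85932159423828))
(array([0.58146964, 0.26743221]), np.float64(58.61077880859375)) (array([0.57917152, 0.26115487]), np.float64(30.625905990600586)) (array([0.58107992, 0.2668207 ]), np.float64(35.14356231689453))
```

View pics/w3.png

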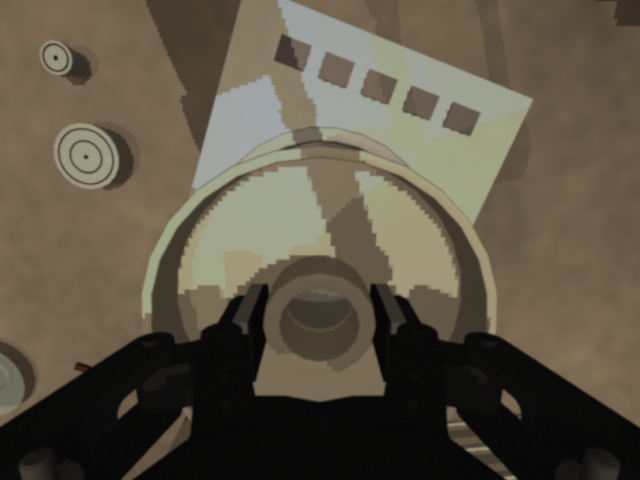

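The liner is held level over the bowl. I lower it, watching the force.

```bash
python3 -m handwheel '-.0007 .0005 .03 0; 0 0 .03 0; 0 0 .03 0; 0 0 .02 0; 0 0 0 0'
python3 -m handwheel '0 0 .01 0; 0 0 .01 0; 0 0 .01 0; 0 0 .005 0; 0 0 0 0'
python3 -m handwheel '0 0 .003 0; 0 0 0 0;0 0 .002 0; 0 0 0 0; 0 0 0 0'
```

```text
clock: 6.95
position: [0.5806, 0.2653, 0.1545]
ee_rot: [-0.004, 0.001, 1.0, -0.001]
contact_force: [-0.1, -0.2, -1.6]
width: 0.0428
gripper_force: 41.4
clock: 7.37
position: [0.5816, 0.2669, 0.1232]
ee_rot: [-0.001, -0.0, 1.0, -0.0]
contact_force: [-1.3, 0.5, -1.7]
width: 0.0428
gripper_force: 41.4
clock: 7.78
position: [0.5824, 0.2674, 0.1196]
ee_rot: [0.0, -0.0, 1.0, 0.0]
contact_force: [0.1, -0.4, -1.7]
width: 0.0427
gripper_force: 41.4
```

```bash
python3 -m handwheel '0 0 .002 0; 0 0 0 0;0 0 .0015 0; 0 0 0 0; 0 0 0 0'
python3 -m handwheel '0 0 .001 0; 0 0 0 0;0 0 0 0'
```

```text
clock: 8.2
position: [0.5822, 0.2672, 0.1157]
ee_rot: [-0.0, -0.0, 1.0, 0.0]
contact_force: [0.1, 0.7, -0.8]
width: 0.0429
gripper_force: 41.4
clock: 8.45
position: [0.5824, 0.2673, 0.1152]
ee_rot: [0.0, -0.0, 1.0, 0.0]
contact_force: [-0.3, -0.8, 0.8]
width: 0.0428
gripper_force: 41.6
```

```bash
python3 -m handwheel '0 0 .0008 0; 0 0 0 0;0 0 0 0'
python3 -m handwheel '0 0 0 0;0 0 0 0;0 0 0 0;0 0 0 0;0 0 0 0' .065
python3 -m handwheel '0 0 -.01 0;0 0 -.03 0;0 0 -.04 0;0 0 -.04 0;0 0 -.03 0'
python3 -m handwheel '0 0 0 0;0 0 0 0;0 0 0 0'
python3 - <<'E'
from h import *
d=shot('wrist','w4.png')
L=[(r,z+.085) for r,z in PARTS['liner']]
print(fit(d,L,.5822,.267),fit(d,L[2:],.5822,.267),fit(d,[(.08,.149)],.5822,.267))
E
```

```text
clock: 8.7
position: [0.5824, 0.2673, 0.1151]
ee_rot: [0.0, -0.0, 1.0, 0.0]
contact_force: [-2.3, -1.4, 4.4]
width: 0.0431
gripper_force: 41.9
clock: 9.12
position: [0.5823, 0.2672, 0.1137]
ee_rot: [-0.0, -0.0, 1.0, -0.0]
contact_force: [0.1, 0.3, -0.2]
width: 0.0646
gripper_force: 0.0
clock: 9.53
position: [0.5829, 0.2675, 0.2683]
ee_rot: [0.002, -0.0, 1.0, 0.001]
contact_force: [0.4, -0.1, 0.9]
width: 0.0648
gripper_force: 0.0
clock: 9.78
position: [0.5818, 0.2671, 0.2639]
ee_rot: [-0.0, -0.0, 1.0, -0.0]
contact_force: [0.6, -0.8, 0.2]
width: 0.0649
gripper_force: 0.0
(array([0.58328562, 0.26681635]), np.float64(196.75697326660156)) (array([0.58393881, 0.26732525]), np.float64(85.2437744140625)) (array([0.58306354, 0.26714351]), np.float64(34.70554733276367))
```

View pics/w4.png

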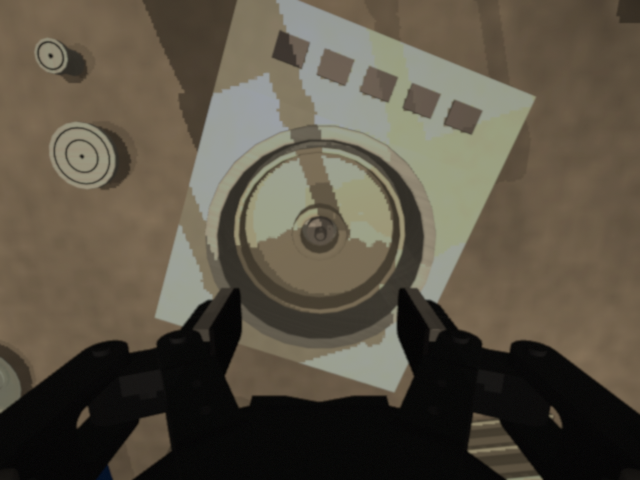

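The liner sits in the bowl with the spindle at (320,230). I measure the spindle, then go to the middle chuck.

```bash
python3 - <<'E'
from h import *
d=shot('wrist','w5.png'); c=cv2.imread('pics/w5.png')[200:260,290:350]; cv2.imwrite('pics/w5c.png',cv2.resize(c,None,fx=8,fy=8,interpolation=cv2.INTER_CUBIC))
print(fit(d,[(.011,.105)],.583,.267,.006),fit(d,[(.005,.115)],.583,.267,.006),px2w(d,320,229,.118))
E
for i in 1; do :; done
python3 -m handwheel '0 -.034 0 0;0 -.034 0 0;0 -.034 0 0;0 -.034 0 0;0 -.034 0 0' .085 |sed -n 2p
python3 -m handwheel '0 -.034 0 0;0 -.034 0 0;0 -.034 0 0;0 -.034 0 0;0 -.034 0 0' |sed -n 2p
python3 -m handwheel '0 -.034 0 0;0 -.034 0 0;0 -.034 0 0;0 -.034 0 0;0 -.034 0 0' |sed -n 2p
python3 -m handwheel '0 -.034 0 0;0 -.034 0 0;0 -.034 0 0;0 -.034 0 0;0 -.034 0 0' |sed -n 2p
python3 -m handwheel '0 0 .04 0;0 0 .03 0;0 0 0 0;0 0 0 0;0 0 0 0'
python3 - <<'E'
from h import *
d=shot('wrist','w6.png'); s=readout.get_state(); print(s['position'])
print(fit(d,PARTS['mid'],.5834,-.41),fit(d,PARTS['small'],.5834,-.41))
E
```

```text
(array([0.58492795, 0.26161122]), np.float64(44.95072555541992)) (array([0.58108392, 0.26774411]), np.float64(42.189064025878906)) [0.57704923 0.26708049 0.118     ]
position: [0.5812, 0.0959, 0.2621]
position: [0.5813, -0.0742, 0.2622]
position: [0.5814, -0.2441, 0.262]
position: [0.5816, -0.414, 0.2617]
clock: 11.97
position: [0.5829, -0.4128, 0.1946]
ee_rot: [0.0, -0.0, 1.0, -0.0]
contact_force: [0.3, 0.3, 0.4]
width: 0.0849
gripper_force: 0.0
[ 0.58344146 -0.41302015  0.19586187]
(array([ 0.58441301, -0.41144313]), np.float64(46.091373443603516)) (array([ 0.58393227, -0.40436477]), np.float64(51.39268493652344))
```

View pics/w5c.png

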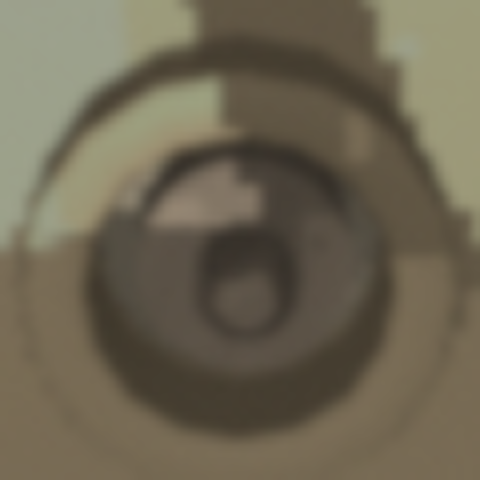

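View pics/w6.png

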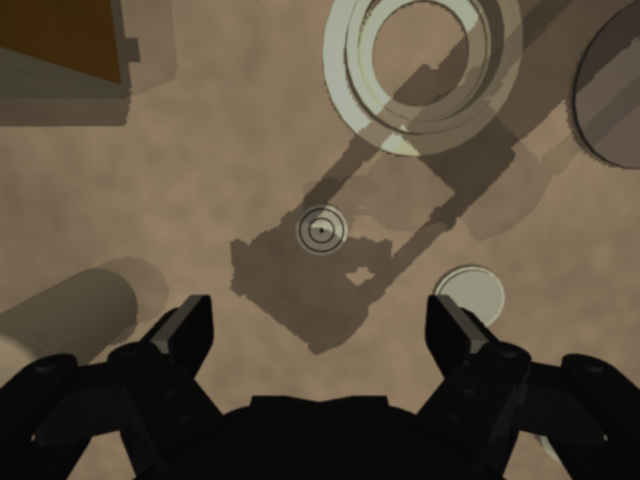

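Crop: pin tip at about (320.6,235.6) in the full image. The middle chuck is at (322,230) in the wrist view, with the space around it clear.

```bash
python3 -m handwheel '-.001 .0015 .03 0;0 0 .04 0;0 0 .02 0;0 0 0 0;0 0 0 0' .07 | head -2
python3 -m handwheel '0 0 0 0;0 0 0 0;0 0 0 0'
python3 - <<'E'
from h import *
d=shot('wrist','w7.png'); s=readout.get_state(); print(s['position'],s['ee_rot'])
print(fit(d,PARTS['mid'],.584,-.411,.008),w2px(d,[.584,-.411,.03]))
f=dict(d); from numpy import *
# earlier spindle shot: same hand-eye, pose (.5818,.2671,.2639), yaw aligned
T=eye(4);T[:3,:3]=diag([-1,1,-1.]);T[:3,3]=(.5818,.2671,.2639);f['T']=T@d['hand_eye']
print('tip',px2w(f,320.6,235.6,.119),'shoulder',px2w(f,320.6,233.1,.105))
c=d['img'][100:340,200:440][...,::-1];cv2.imwrite('pics/w7c.png',cv2.resize(c,None,fx=2,fy=2))
E
```

```text
clock: 12.43
position: [0.5841, -0.4112, 0.1052]
clock: 12.68
position: [0.5847, -0.4122, 0.1069]
ee_rot: [0.002, -0.0, 1.0, -0.002]
contact_force: [-0.1, -0.3, 0.1]
width: 0.0701
gripper_force: 0.0
[ 0.58437175 -0.41198548  0.10632445] [ 1.51635682e-03 -1.60637137e-04  9.99998050e-01 -1.25505732e-03]
(array([ 0.58369099, -0.41123972]), np.float64(48.41139221191406)) [322.4940023  260.41628965]
tip [0.58295749 0.26779829 0.119     ] shoulder [0.58436978 0.26787075 0.105     ]
```

View pics/w7c.png

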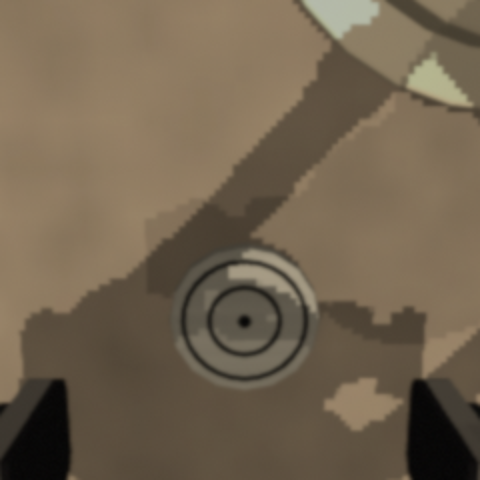

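The chuck's centre dot at (322.5,260.5) confirms (0.584,-0.411). I grasp it.

```bash
python3 -m handwheel '.0003 .0006 .03 0;0 0 .025 0;0 0 .015 0;0 0 .007 0;0 0 0 0'|head -2
python3 -m handwheel '0 0 0 0;0 0 0 0;0 0 0 0'
python3 -m handwheel '0 0 0 0;0 0 0 0;0 0 0 0;0 0 0 0;0 0 0 0' .03 40
python3 -m handwheel '0 0 0 0;0 0 0 0;0 0 0 0'
```

```text
clock: 13.15
position: [0.5824, -0.4102, 0.0257]
clock: 13.4
position: [0.5841, -0.4114, 0.0288]
ee_rot: [0.001, -0.0, 1.0, -0.001]
contact_force: [-0.4, 0.2, 0.2]
width: 0.07
gripper_force: 0.0
clock: 13.82
position: [0.5835, -0.4109, 0.0282]
ee_rot: [0.001, -0.0, 1.0, -0.0]
contact_force: [-1.1, 0.3, 5.8]
width: 0.0426
gripper_force: 40.0
clock: 14.07
position: [0.5835, -0.4109, 0.0282]
ee_rot: [0.001, -0.0, 1.0, -0.0]
contact_force: [-0.5, 0.5, 5.1]
width: 0.0421
gripper_force: 40.0
```

```bash
python3 -m handwheel '0 0 -.02 0; 0 0 -.04 0; 0 0 -.04 0;0 0 -.04 0; 0 0 -.04 0'|sed -n 2p
python3 -m handwheel '0 .034 -.02 0;0 .034 0 0;0 .034 0 0;0 .034 0 0;0 .034 0 0' |sed -n 2p
python3 -m handwheel '0 .034 0 0;0 .034 0 0;0 .034 0 0;0 .034 0 0;0 .034 0 0' |sed -n 2p
python3 -m handwheel '0 .034 0 0;0 .034 0 0;0 .034 0 0;0 .034 0 0;0 .034 0 0' |sed -n 2p
python3 -m handwheel '0 .034 0 0;0 .034 0 0;0 .034 0 0;0 .034 0 0;0 0 0 0' |sed -n 2p
python3 -m handwheel '0 .025 .03 0;0 0 .03 0;0 0 0 0;0 0 0 0;0 0 0 0'
python3 - <<'E'
from h import *
d=shot('wrist','w8.png'); s=readout.get_state(); print(s['position'],s['ee_rot'])
x,y,z=s['position']
print(fit(d,[(.022,z)],x,y,.006),fit(d,[(.08,.149),(.071,.149)],.583,.267,.006))
E
```

```text
position: [0.5827, -0.4103, 0.2081]
position: [0.5826, -0.2391, 0.2267]
position: [0.5825, -0.069, 0.2266]
position: [0.5825, 0.101, 0.2267]
position: [0.5823, 0.2417, 0.2264]
clock: 16.57
position: [0.5837, 0.2598, 0.168]
ee_rot: [0.001, 0.0, 1.0, -0.0]
contact_force: [1.8, 0.3, -0.7]
width: 0.0421
gripper_force: 41.0
[0.58423315 0.25987222 0.16880253] [1.46127666e-03 3.17814733e-04 9.99998831e-01 3.18751737e-04]
(array([0.58786596, 0.25946446]), np.float64(52.72276306152344)) (array([0.5842796 , 0.26652706]), np.float64(61.879730224609375))
```

View pics/w8.png

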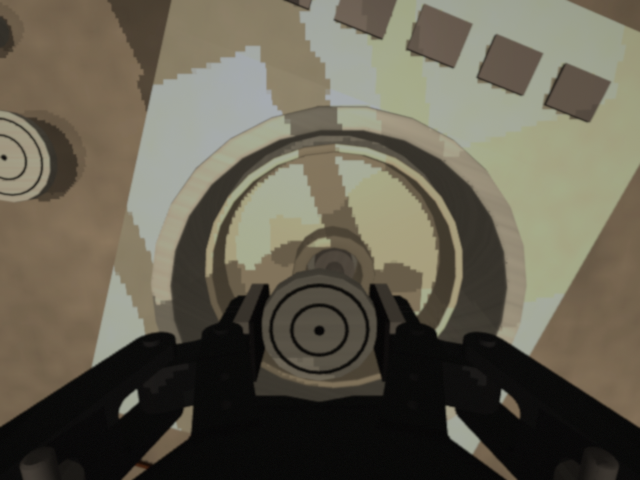

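The chuck is held level with its centre dot at (319.5,330). The collar and spindle show behind it at (335,260). I work out the relative offset.

```bash
python3 -m handwheel '0 0 0 0;0 0 0 0;0 0 0 0'|head -2
python3 - <<'E'
from h import *
d=shot('wrist','w9.png'); s=readout.get_state(); print(s['position'],s['ee_rot'])
x,y,z=s['position']
im=d['img'][315:345,305:335].astype(int).sum(2); i=np.unravel_index(cv2.GaussianBlur(im.astype(np.float32),(0,0),1).argmin(),im.shape); u,v=305+i[1],315+i[0]
print(u,v,px2w(d,u,v,z+.0018))
for c in ([(.08,.149),(.071,.149)],[(.08,.149)],[(.067,.115),(.063,.115)]): print(fit(d,c,.583,.267,.006))
c=d['img'][210:300,290:380][...,::-1];cv2.imwrite('pics/w9c.png',cv2.resize(c,None,fx=6,fy=6,interpolation=cv2.INTER_CUBIC))
for r,zz in((.005,.119),(.011,.105)): print(w2px(d,[.583,.267,zz])-[290,210], w2px(d,[.583+r,.267,zz])-[290,210],w2px(d,[.583-r,.267,zz])-[290,210])
E
```

```text
clock: 16.87
position: [0.5836, 0.26, 0.1684]
[0.5834478  0.26008852 0.16807604] [8.35576658e-04 1.80509616e-04 9.99999595e-01 2.81802027e-04]
318 330 [0.58407481 0.25904875 0.16987604]
(array([0.58405981, 0.26664435]), np.float64(60.348716735839844))
(array([0.58399116, 0.26639078]), np.float64(25.03626823425293))
(array([0.58326941, 0.26690374]), np.float64(94.01638793945312))
[43.88437272 67.67185282] [43.77841247 76.90867427] [43.99188075 58.300107  ]
[42.80603822 58.43909837] [42.60663331 77.33074924] [43.01144829 38.97851681]
```

View pics/w9c.png

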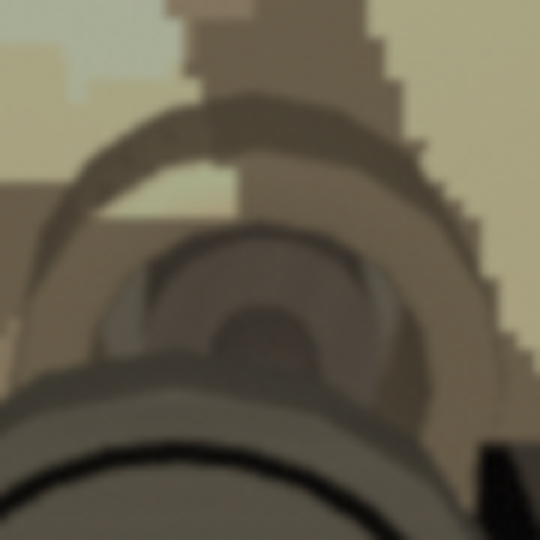

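Spindle at about (0.583,0.2673) and chuck offset about +0.6 mm in x. I align and lower.

```bash
python3 -m handwheel '.001 .0072 0 0;0 0 .006 0;0 0 .006 0;0 0 0 0;0 0 0 0'|sed -n '2p;4p'
python3 -m handwheel '0 0 .003 0;0 0 0 0;0 0 0 0;0 0 0 0'|sed -n '2p;4p'
```

```text
position: [0.5814, 0.2674, 0.154]
contact_force: [0.3, -0.4, -0.6]
position: [0.5821, 0.2675, 0.1521]
contact_force: [0.9, 0.1, -0.9]
```

```bash
python3 -m handwheel '0 0 .003 0;0 0 0 0;0 0 .003 0;0 0 0 0;0 0 0 0'|sed -n '2p;4p'
python3 -m handwheel '0 0 .003 0;0 0 0 0;0 0 .003 0;0 0 0 0;0 0 0 0'|sed -n '2p;4p'
```

```text
position: [0.5818, 0.2675, 0.1457]
contact_force: [-0.1, 0.6, -1.3]
position: [0.5818, 0.2675, 0.1397]
contact_force: [-0.4, -0.9, -0.3]
```

```bash
python3 -m handwheel '0 0 .002 0;0 0 0 0;0 0 .002 0;0 0 0 0;0 0 0 0'|sed -n '2p;4p'
python3 -m handwheel '0 0 .0015 0;0 0 0 0;0 0 0 0;0 0 .0008 0;0 0 0 0'|sed -n '2p;4p'
python3 -m handwheel '0 0 0 0;0 0 0 0;0 0 0 0;0 0 0 0;0 0 0 0'|sed -n '2p;4p'
```

```text
position: [0.5819, 0.2675, 0.1359]
contact_force: [-1.0, -0.3, -0.5]
position: [0.5819, 0.2676, 0.1336]
contact_force: [-0.1, 0.1, -0.5]
position: [0.582, 0.2676, 0.1338]
contact_force: [-0.3, 0.1, -0.8]
```

```bash
python3 -m handwheel '0 0 .001 0;0 0 0 0;0 0 0 0;0 0 .0007 0;0 0 0 0'|sed -n '2p;4p'
python3 -m handwheel '0 0 0.0005 0;0 0 0 0;0 0 0 0;0 0 0 0;0 0 0 0'|sed -n '2p;4p'
```

```text
position: [0.5822, 0.2676, 0.1332]
contact_force: [-1.0, -0.1, 6.1]
position: [0.5822, 0.2676, 0.1332]
contact_force: [-2.7, -1.2, 7.7]
```

Seated on the shoulder at the expected height. I release, check, and go to the ring.

```bash
python3 -m handwheel '0 0 0 0;0 0 0 0;0 0 0 0;0 0 0 0;0 0 0 0' .065|sed -n '2p;4p'
python3 -m handwheel '0 0 -.01 0;0 0 -.03 0;0 0 -.04 0;0 0 -.04 0;0 0 0 0'|sed -n 2p
python3 -m handwheel '0 0 0 0;0 0 0 0'|sed -n 2p
python3 - <<'E'
from h import *
d=shot('wrist','w10.png')
print(fit(d,[(.022,.135)],.583,.267,.008))
E
python3 -m handwheel '.0085 -.034 0 0;.0085 -.034 0 0;.0085 -.034 0 0;.0085 -.034 0 0;.0085 -.034 0 0' .04 |sed -n 2p
python3 -m handwheel '.0085 -.034 0 0;.0085 -.034 0 0;.0085 -.034 0 0;.0085 -.034 0 0;.0085 -.034 0 0' |sed -n 2p
python3 -m handwheel '.0085 -.034 0 0;.0085 -.034 0 0;.0085 -.034 0 0;.0085 -.034 0 0;.0085 -.034 0 0' |sed -n 2p
python3 -m handwheel '.0085 -.034 0 0;0 0 0 0; 0 0 .03 0;0 0 0 0;0 0 0 0'
python3 - <<'E'
from h import *
d=shot('wrist','w11.png'); s=readout.get_state(); print(s['position'])
R=PARTS['ring']+[(.052,.033)]
for c in (R,R[:1],R[1:2],R[3:]): print(fit(d,c,.4466,-.3315))
E
```

```text
position: [0.5819, 0.2675, 0.1311]
contact_force: [0.6, 0.1, 0.2]
position: [0.586, 0.269, 0.2615]
position: [0.5818, 0.2675, 0.2519]
(array([0.57696126, 0.26711716]), np.float64(55.63161849975586))
position: [0.5378, 0.0962, 0.2495]
position: [0.4953, -0.0736, 0.2498]
position: [0.453, -0.2434, 0.2498]
clock: 23.3
position: [0.4445, -0.275, 0.2191]
ee_rot: [-0.003, -0.0, 1.0, 0.002]
contact_force: [-0.7, 0.2, 0.5]
width: 0.04
gripper_force: 0.0
[ 0.44554901 -0.27556023  0.22053553]
(array([ 0.44825831, -0.33376053]), np.float64(181.34481811523438))
(array([ 0.44817881, -0.33368143]), np.float64(54.76827621459961))
(array([ 0.45224376, -0.32287258]), np.float64(41.50471496582031))
(array([ 0.44730069, -0.33229606]), np.float64(51.48215103149414))
```

View pics/w10.png

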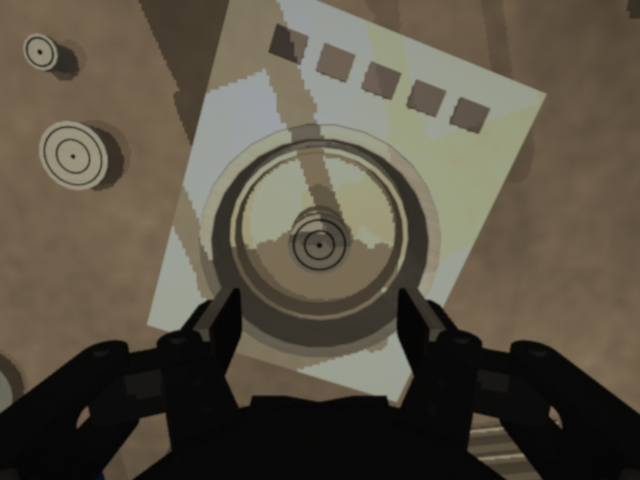

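View pics/w11.png

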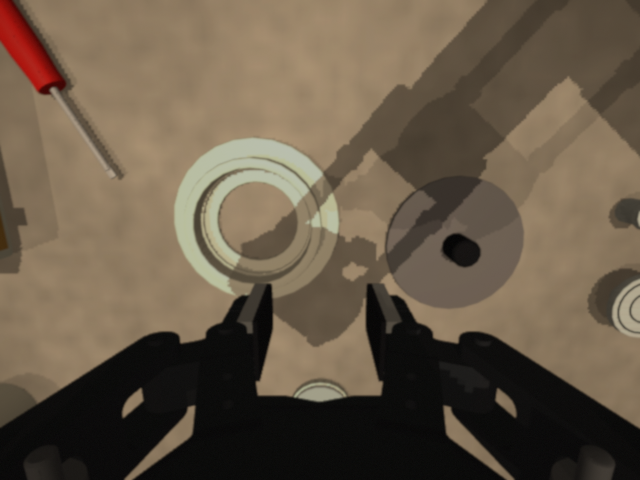

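The chuck is home (dot at (319,245)). The ring is at (257,215) in the wrist view, with the lid clear to its right.

```bash
python3 -m handwheel '-.002 -.0005 .03 0;0 0 .04 0;0 0 .03 0;0 0 0 0;0 0 0 0'|sed -n 2p
python3 -m handwheel '0 0 0 0;0 0 0 0;0 0 0 0;0 0 0 0'|sed -n 2p
python3 - <<'E'
from h import *
d=shot('wrist','w12.png'); s=readout.get_state(); print(s['position'],s['ee_rot'])
R=PARTS['ring']+[(.052,.033)]
for c in (R,R[:2],R[:1],[R[0],R[3]],R[3:]): print(fit(d,c,.4475,-.3325,.008))
E
```

```text
position: [0.4481, -0.2762, 0.1214]
position: [0.449, -0.2776, 0.1232]
[ 0.44869577 -0.27745038  0.12281978] [ 1.02121301e-03 -1.33282021e-04  9.99999148e-01 -8.02441620e-04]
(array([ 0.44757126, -0.33321049]), np.float64(179.44749450683594))
(array([ 0.44767543, -0.3331587 ]), np.float64(78.8846206665039))
(array([ 0.44768081, -0.33310385]), np.float64(47.914859771728516))
(array([ 0.44765871, -0.33308101]), np.float64(92.82504272460938))
(array([ 0.4458559 , -0.33320247]), np.float64(49.48033905029297))
```

```bash
python3 -m handwheel '.0007 .0006 .03 0;0 0 .03 0;0 0 .015 0;0 0 .005 0;0 0 0 0'|sed -n 2p
python3 -m handwheel '0 0 0 0;0 0 0 0;0 0 0 0;0 0 0 0'|sed -n '2p;4p'
```

```text
position: [0.4468, -0.276, 0.0407]
position: [0.448, -0.2769, 0.0426]
contact_force: [-0.6, 0.3, 0.1]
```

```bash
python3 -m handwheel '.0002 .0003 .005 0;0 0 0 0;0 0 0 0;0 0 0 0'|sed -n '2p;4p'
python3 -m handwheel '0 0 0 0;0 0 0 0;0 0 0 0;0 0 0 0;0 0 0 0' 0 60
python3 -m handwheel '0 0 0 0;0 0 0 0;0 0 0 0'
```

```text
position: [0.4471, -0.276, 0.0364]
contact_force: [1.6, -0.2, 0.8]
clock: 25.65
position: [0.4473, -0.2762, 0.0367]
ee_rot: [0.0, -0.0, 1.0, -0.0]
contact_force: [0.0, 0.1, 1.9]
width: 0.0063
gripper_force: 60.7
clock: 25.9
position: [0.4473, -0.2762, 0.0367]
ee_rot: [0.0, -0.0, 1.0, -0.0]
contact_force: [0.1, 0.0, 4.4]
width: 0.0065
gripper_force: 60.8
```

```bash
python3 -m handwheel '0 0 -.01 0; 0 0 -.02 0; 0 0 -.03 0;0 0 -.04 0; 0 0 -.04 0'|sed -n 2p
python3 -m handwheel '0 0 -.04 0;0 0 -.025 0;0 0 0 0;0 0 0 0'
python3 - <<'E'
from h import *
d=shot('wrist','w13.png'); s=readout.get_state(); print(s['position'])
E
```

```text
position: [0.4461, -0.2751, 0.1772]
clock: 26.65
position: [0.4474, -0.2761, 0.2429]
ee_rot: [0.001, -0.0, 1.0, -0.001]
contact_force: [-0.5, 0.7, -2.6]
width: 0.0065
gripper_force: 60.1
[ 0.44649118 -0.27543008  0.24097852]
```

View pics/w13.png

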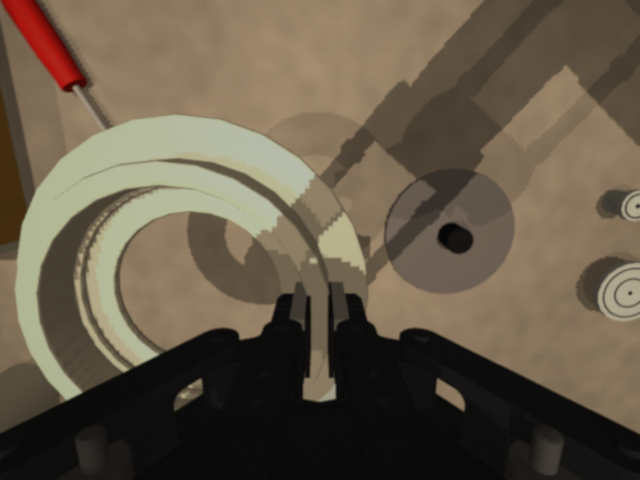

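The ring is held by its wall and looks about level. I carry it to the bowl.

```bash
python3 -m handwheel '-.0075 .025 0 0;-.0075 .0333 0 0;-.0075 .0333 0 0;-.0075 .0333 0 0;-.0075 .0333 0 0'|sed -n 2p
python3 -m handwheel '-.0075 .0333 0 0;-.0075 .0333 0 0;-.0075 .0333 0 0;-.0075 .0333 0 0;-.0075 .0333 0 0'|sed -n 2p
python3 -m handwheel '-.0075 .0333 0 0;-.0075 .0333 0 0;-.0075 .0333 0 0;-.0075 .0333 0 0;-.0075 .0333 0 0'|sed -n 2p
python3 -m handwheel '-.0075 .0333 0 0;-.0075 .0333 0 0;-.0075 .025 0 0;0 0 0 0;0 0 0 0'|sed -n 2p
python3 -m handwheel '0 0 .01 0;0 0 .01 0;0 0 0 0;0 0 0 0;0 0 0 0'
python3 - <<'E'
from h import *
from scipy.optimize import minimize
d=shot('wrist','w14.png'); s=readout.get_state(); p=s['position'];print(p,s['ee_rot'])
z0=p[2]-.0367
R=[(.078,.011),(.061,.033),(.052,.033),(.038,.006)]
for c in (R,R[:1],R[1:3]): print(fit(d,[(r,z+z0) for r,z in c],p[0],p[1]-.0565,.008))
# tilt: height of the far side
g=[]
for a in np.linspace(-.006,.006,13): g.append((round(fit(d,[(r,z+z0+a) for r,z in R],p[0],p[1]-.0565,.006)[1],1),a))
print(g)
print(fit(d,[(.08,.149)],.583,.267,.006))
E
```

```text
position: [0.4831, -0.1158, 0.2387]
position: [0.5205, 0.0504, 0.2386]
position: [0.5581, 0.2165, 0.2383]
position: [0.5808, 0.3075, 0.2378]
clock: 28.78
position: [0.582, 0.3058, 0.2214]
ee_rot: [-0.0, 0.0, 1.0, -0.0]
contact_force: [0.5, 0.6, -2.2]
width: 0.0063
gripper_force: 60.1
[0.58226614 0.30609057 0.2218689 ] [2.77163281e-04 3.99700793e-04 9.99999873e-01 1.34676539e-04]
(array([0.5815966 , 0.25139074]), np.float64(130.0602569580078))
(array([0.58475682, 0.25008801]), np.float64(30.750699996948242))
(array([0.58359461, 0.25125264]), np.float64(66.46515655517578))
[(np.float64(140.1), np.float64(-0.006)), (np.float64(142.8), np.float64(-0.005)), (np.float64(140.9), np.float64(-0.004)), (np.float64(138.4), np.float64(-0.003)), (np.float64(134.9), np.float64(-0.002)), (np.float64(130.9), np.float64(-0.001)), (np.float64(130.1), np.float64(0.0)), (np.float64(121.7), np.float64(0.001)), (np.float64(117.1), np.float64(0.002)), (np.float64(118.4), np.float64(0.003000000000000001)), (np.float64(116.3), np.float64(0.004)), (np.float64(113.2), np.float64(0.004999999999999999)), (np.float64(101.8), np.float64(0.006))]
(array([0.58311082, 0.26679439]), np.float64(31.70933723449707))
```

View pics/w14.png

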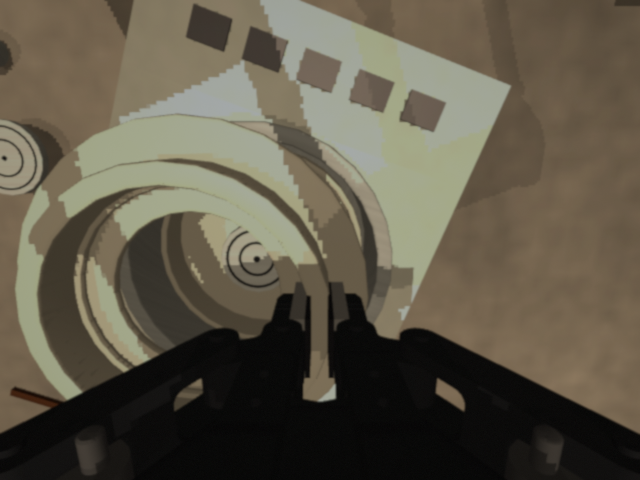

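The ring is over the bowl but not yet centred, with the chuck visible through it at (257,259). I fit its tilt in the grip.

Run:
```python
from h import *
d=shot('wrist'); s=readout.get_state(); p=s['position']
g=cv2.GaussianBlur(d['img'].astype(np.float32),(0,0),1.0);t=np.linspace(0,2*np.pi,360,endpoint=False)
Ti=np.linalg.inv(d['T']);K=d['camera_matrix']
R=[(.078,.011),(.061,.033),(.052,.033),(.038,.006),(.038,.011)][:4]
def samp(q,r,z):
    x,y,zz,a,b=q; n=np.array([b,a,1.]);
    P=np.stack([r*np.cos(t),r*np.sin(t),0*t+z]); Rm=cv2.Rodrigues(np.array([a,b,0.]))[0]; P=Rm@P
    P=P+np.array([[x],[y],[zz]]);c=Ti[:3,:3]@P+Ti[:3,3:];w=K@c;u,v=w[0]/w[2],w[1]/w[2]
    return np.stack([map_coordinates(g[...,k],[v,u],order=1,mode='nearest') for k in range(3)])
f=lambda q:-sum(np.minimum(np.abs(samp(q,r+.001,z)-samp(q,r-.001,z)).sum(0),60).mean() for r,z in R)
for a0 in np.radians([-6,-3,0,3,6]):
    q0=np.array([p[0],p[1]-.0565,p[2]-.0367+np.sin(a0)*-.0565*-1*-1,a0,0])
    # point at local y=+.0565 stays at the grip height: z0 + a*.0565 = const
    q0[2]=p[2]-.0367-a0*.0565
    S=np.vstack([q0]+[q0+e for e in np.diag([.002,.002,.002,.03,.03])])
    m=minimize(f,q0,method='Nelder-Mead',options=dict(initial_simplex=S,maxiter=400))
    print(round(np.degrees(a0)),(m.x[:3]-p).round(4),np.degrees(m.x[3:]).round(1),round(-m.fun,1))
```

```text
-6 [ 0.0004 -0.0587 -0.0335] [-4.6 -0. ] 97.2
-3 [ 0.0028 -0.0581 -0.035 ] [-5.8 -1.9] 101.5
0 [ 0.0002 -0.0571 -0.0402] [ 1.5 -0.5] 138.5
3 [ 0.0003 -0.0573 -0.0408] [ 0.9 -0.9] 140.2
6 [ 0.0001 -0.0567 -0.0398] [0.7 0. ] 136.9
```

The tilt is only about 1°. I centre it and lower.

```bash
python3 -m handwheel '-.0005 .0178 0 0;0 0 .01 0;0 0 .01 0;0 0 .005 0;0 0 0 0'|sed -n '2p;4p'
python3 -m handwheel '0 0 0 0;0 0 0 0;0 0 0 0'|sed -n '2p;4p'
```

```text
position: [0.5812, 0.3239, 0.194]
contact_force: [0.1, -0.5, -1.4]
position: [0.5829, 0.3244, 0.197]
contact_force: [1.0, 0.8, -2.0]
```

```bash
python3 -m handwheel '0 0 .005 0;0 0 0 0;0 0 .004 0;0 0 0 0;0 0 0 0'|sed -n '2p;4p'
python3 -m handwheel '0 0 .003 0;0 0 0 0;0 0 .0015 0;0 0 0 0;0 0 0 0'|sed -n '2p;4p'
```

```text
position: [0.5824, 0.3244, 0.1871]
contact_force: [-0.4, -0.2, -1.7]
position: [0.5825, 0.3245, 0.183]
contact_force: [-0.4, -0.1, -2.3]
```

```bash
python3 -m handwheel '0 0 .0015 0;0 0 0 0;0 0 .001 0;0 0 0 0;0 0 0 0'|sed -n '2p;4p'
python3 -m handwheel '0 0 .001 0;0 0 0 0;0 0 0 0;0 0 0 0;0 0 0 0'|sed -n '2p;4p'
python3 -m handwheel '0 0 .0007 0;0 0 0 0;0 0 0 0;0 0 0 0;0 0 0 0'|sed -n '2,4p'
```

```text
position: [0.5826, 0.3245, 0.1805]
contact_force: [-0.0, 0.5, -1.7]
position: [0.5827, 0.3246, 0.1798]
contact_force: [0.2, 0.3, 0.1]
position: [0.5827, 0.3246, 0.1797]
ee_rot: [0.0, -0.0, 1.0, 0.0]
contact_force: [-1.8, -0.3, 5.5]
```

```bash
python3 -m handwheel '0 0 0 0;0 0 0 0;0 0 0 0;0 0 0 0;0 0 0 0' .04|sed -n '2p;4p'
python3 -m handwheel '0 0 -.01 0;0 0 -.02 0;0 0 -.03 0;0 0 -.03 0;0 -.03 0 0'|sed -n 2p
python3 -m handwheel '0 -.025 0 0;0 0 0 0;0 0 0 0; 0 0 0 0'|sed -n 2p
python3 - <<'E'
from h import *
d=shot('wrist','w15.png')
for dz in (-.003,0,.003): print(dz,[fit(d,[(r,z+.143+dz) for r,z in c],.583,.2675,.006) for c in ([(.061,.033),(.052,.033)],[(.078,.011)],PARTS['ring'])])
E
python3 -m handwheel '.008 -.029 0 0;.008 -.029 0 0;.008 -.029 0 0;.008 -.029 0 0;.008 -.029 0 0' .06|sed -n 2p
python3 -m handwheel '.008 -.029 0 0;.008 -.029 0 0;.008 -.029 0 0;.008 -.029 0 0;.008 -.029 0 0' |sed -n 2p
python3 -m handwheel '.008 -.029 0 0;.008 -.029 0 0;.008 -.029 0 0;.008 -.029 0 0;0 0 0 0' |sed -n 2p
python3 -m handwheel '0 0 .04 0;0 0 .04 0;0 0 .03 0; 0 0 0 0;0 0 0 0'|sed -n 2p
python3 -m handwheel '0 0 0 0;0 0 0 0;0 0 0 0; 0 0 0 0'|sed -n 2p
python3 - <<'E'
from h import *
d=shot('wrist','w16.png');print(readout.get_state()['position'])
L=PARTS['lid'];print(fit(d,L,.47,-.141),fit(d,L[1:],.47,-.141),fit(d,L[:1],.47,-.141))
E
```

```text
position: [0.5825, 0.3245, 0.1784]
contact_force: [-0.2, -0.2, -0.6]
position: [0.5854, 0.2999, 0.2763]
position: [0.5827, 0.2698, 0.2693]
-0.003 [(array([0.58512372, 0.2686027 ]), np.float64(74.74810791015625)), (array([0.58198578, 0.26770325]), np.float64(33.805416107177734)), (array([0.58483011, 0.26857156]), np.float64(106.9292984008789))]
0 [(array([0.5822773 , 0.26805955]), np.float64(79.36498260498047)), (array([0.58197585, 0.2677176 ]), np.float64(36.15738296508789)), (array([0.58221954, 0.26798263]), np.float64(119.22443389892578))]
0.003 [(array([0.58190477, 0.26783363]), np.float64(75.99776458740234)), (array([0.58258701, 0.26757441]), np.float64(32.3427619934082)), (array([0.58224572, 0.26777589]), np.float64(114.05467224121094))]
position: [0.5422, 0.1244, 0.2686]
position: [0.5025, -0.0209, 0.2688]
position: [0.4702, -0.1404, 0.2688]
position: [0.4704, -0.1354, 0.1579]
position: [0.4717, -0.1367, 0.1604]
[ 0.47142643 -0.13667368  0.16010192]
(array([ 0.46943218, -0.14437065]), np.float64(94.29183959960938)) (array([ 0.46695685, -0.14392032]), np.float64(59.40590286254883)) (array([ 0.46929776, -0.14428155]), np.float64(44.04173278808594))
```

View pics/w15.png

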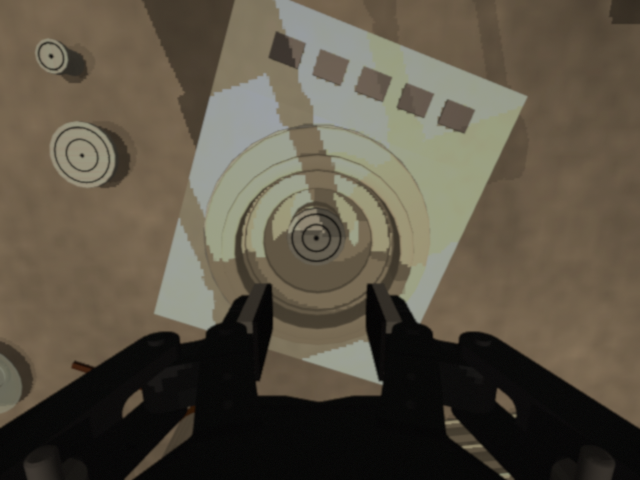

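The ring is seated and level with the chuck centred inside. The lid is at about (0.469,-0.144), so I close in for a better measure.

```bash
python3 -m handwheel '.002 -.0065 .02 0;0 0 .02 0;0 0 .015 0; 0 0 0 0;0 0 0 0'|sed -n 2p
python3 -m handwheel '0 0 0 0;0 0 0 0;0 0 0 0; 0 0 0 0'|sed -n 2p
python3 - <<'E'
from h import *
d=shot('wrist','w17.png');print(readout.get_state()['position'])
L=PARTS['lid'];print(fit(d,L,.469,-.143),fit(d,L[1:],.469,-.143,.008),fit(d,L[:1],.469,-.143))
E
```

```text
position: [0.4685, -0.1429, 0.1038]
position: [0.4692, -0.1432, 0.1046]
[ 0.46904832 -0.1430994   0.1044518 ]
(array([ 0.46894609, -0.14420261]), np.float64(89.60578918457031)) (array([ 0.4666069 , -0.14427404]), np.float64(48.46297836303711)) (array([ 0.46891465, -0.14414846]), np.float64(43.68250274658203))
```

View pics/w17.png

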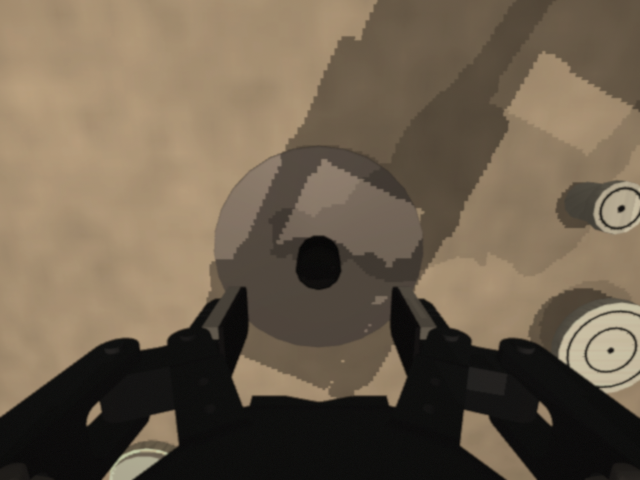

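The knob at (318,262) is between the fingers. I descend and grip.

```bash
python3 -m handwheel '0 -.001 .025 0;0 0 .02 0;0 0 .01 0; 0 0 0 0;0 0 0 0'|sed -n 2p
python3 -m handwheel '0 0 .006 0;0 0 .003 0; 0 0 0 0;0 0 0 0;0 0 0 0'|sed -n '2p;4p'
python3 -m handwheel '0 0 0 0;0 0 0 0;0 0 0 0; 0 0 0 0;0 0 0 0' .01 50|sed -n 2p
python3 -m handwheel '0 0 0 0;0 0 0 0;0 0 0 0' |sed -n '2,6p'
```

```text
position: [0.4685, -0.1439, 0.0487]
position: [0.4689, -0.1441, 0.0401]
contact_force: [0.1, -0.3, -0.3]
position: [0.4688, -0.144, 0.0402]
position: [0.4688, -0.144, 0.0402]
ee_rot: [0.0, -0.0, 1.0, -0.0]
contact_force: [-0.6, -0.1, 4.9]
width: 0.024
gripper_force: 49.1
```

```bash
python3 -m handwheel '0 0 -.02 0; 0 0 -.04 0; 0 0 -.04 0;0 0 -.04 0; 0 0 -.04 0'|sed -n 2p
python3 -m handwheel '0 0 -.03 0;0 0 -.01 0;-.0087 .0317 0 0;-.0087 .0317 0 0;-.0087 .0317 0 0'|sed -n 2p
python3 -m handwheel '-.0087 .0317 0 0;-.0087 .0317 0 0;-.0087 .0317 0 0;-.0087 .0317 0 0;-.0087 .0317 0 0'|sed -n 2p
python3 -m handwheel '-.0087 .0317 0 0;-.0087 .0317 0 0;-.0087 .0317 0 0;-.0087 .0317 0 0;-.0087 .0317 0 0'|sed -n 2p
python3 -m handwheel '0 0 0 0;0 0 0 0;0 0 0 0;0 0 0 0'
python3 - <<'E'
from h import *
d=shot('wrist','w18.png');p=readout.get_state()['position'];print(p)
print(fit(d,[(.066,.012+p[2]-.0402)],p[0],p[1],.006),fit(d,[(.078,.154)],.582,.268,.006))
E
```

```text
position: [0.468, -0.1437, 0.2212]
position: [0.4943, -0.0481, 0.2586]
position: [0.5377, 0.1112, 0.2579]
position: [0.5812, 0.2696, 0.2575]
clock: 39.2
position: [0.5811, 0.267, 0.2588]
ee_rot: [-0.001, 0.0, 1.0, -0.001]
contact_force: [0.6, -0.5, -1.3]
width: 0.0244
gripper_force: 49.7
[0.58127608 0.26683001 0.25926597]
(array([0.58330462, 0.26579944]), np.float64(32.35088348388672)) (array([0.58139101, 0.26733016]), np.float64(26.384675979614258))
```

View pics/w18.png

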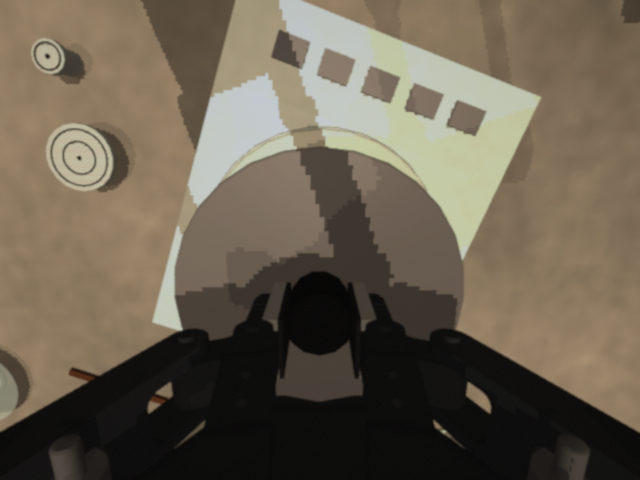

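The lid is level over the ring. I align and lower.

```bash
python3 -m handwheel '-.0008 .001 .015 0; 0 0 .015 0;0 0 .007 0;0 0 0 0;0 0 0 0'|sed -n '2p;4p'
python3 -m handwheel '0 0 0 0;0 0 0 0;0 0 0 0'|sed -n '2p;4p'
```

```text
position: [0.5824, 0.2683, 0.2229]
contact_force: [0.2, 0.8, -0.4]
position: [0.5829, 0.2692, 0.2238]
contact_force: [0.5, 0.1, -1.3]
```

```bash
python3 -m handwheel '0 0 .003 0;0 0 0 0;0 0 0 0;0 0 0 0;0 0 0 0'|sed -n '2p;4p'
```

```text
position: [0.5825, 0.2692, 0.2198]
contact_force: [-0.1, 0.4, -0.5]
```

```bash
python3 -m handwheel '.0003 -.0013 0 0;0 0 .002 0;0 0 0 0;0 0 .0015 0;0 0 0 0'|sed -n '2p;4p'
python3 -m handwheel '0 0 .0015 0;0 0 0 0;0 0 .0015 0;0 0 0 0;0 0 0 0'|sed -n '2p;4p'
```

```text
position: [0.582, 0.2678, 0.216]
contact_force: [-0.4, 0.3, -1.4]
position: [0.5821, 0.2678, 0.2132]
contact_force: [-0.9, -0.4, -1.6]
```

Boss is inside the wall (below 0.2162 with no contact). I continue to the seat at 0.2102.

```bash
python3 -m handwheel '0 0 .0015 0;0 0 0 0;0 0 .001 0;0 0 0 0;0 0 0 0'|sed -n '2p;4p'
python3 -m handwheel '0 0 .0008 0;0 0 0 0;0 0 0 0;0 0 0.0005 0;0 0 0 0'|sed -n '2p;4p'
python3 -m handwheel '0 0 0 0;0 0 0 0;0 0 0 0'|sed -n '2p;4p'
```

```text
position: [0.5822, 0.2678, 0.2107]
contact_force: [0.3, -0.1, -0.9]
position: [0.5823, 0.2679, 0.2103]
contact_force: [-1.0, -0.7, 3.3]
position: [0.5823, 0.2679, 0.2103]
contact_force: [-0.9, -0.1, 6.1]
```

```bash
python3 -m handwheel '0 0 0 0;0 0 0 0;0 0 0 0;0 0 0 0;0 0 0 0' .06|sed -n '2p;4p'
python3 -m handwheel '0 0 -.01 0;0 0 -.02 0;0 0 -.03 0;0 0 -.03 0;0 0 -.02 0'|sed -n 2p
python3 -m handwheel '.03 -.03 0 0;.03 -.03 0 0;.03 -.03 0 0;0 0 0 0;0 0 0 0'|sed -n 2p
python3 - <<'E'
from h import *
d=shot('scene');c=d['img'][120:320,300:540][...,::-1];cv2.imwrite('pics/s19.png',cv2.resize(c,None,fx=3,fy=3,interpolation=cv2.INTER_CUBIC))
t=shot('top')
for dz in(-.003,0,.003,.006): print(dz,[fit(q,[(.066,.182+dz),(.013,.21+dz)],.582,.267,.008) for q in(d,t)])
E
```

```text
position: [0.5821, 0.2678, 0.2091]
contact_force: [-0.2, 0.1, 0.1]
position: [0.5829, 0.2681, 0.3234]
position: [0.4924, 0.1784, 0.3209]
-0.003 [(array([0.5850237 , 0.26602893]), np.float64(66.04092407226562)), (array([0.58259533, 0.2650999 ]), np.float64(75.92605590820312))]
0 [(array([0.58990536, 0.26391195]), np.float64(67.48954772949219)), (array([0.5823392 , 0.26415585]), np.float64(76.35636901855469))]
0.003 [(array([0.59474151, 0.2617927 ]), np.float64(68.76097106933594)), (array([0.58199698, 0.26328381]), np.float64(76.75201416015625))]
0.006 [(array([0.59944227, 0.2598125 ]), np.float64(69.87379455566406)), (array([0.58162036, 0.26238277]), np.float64(77.14630126953125))]
```

View pics/s19.png

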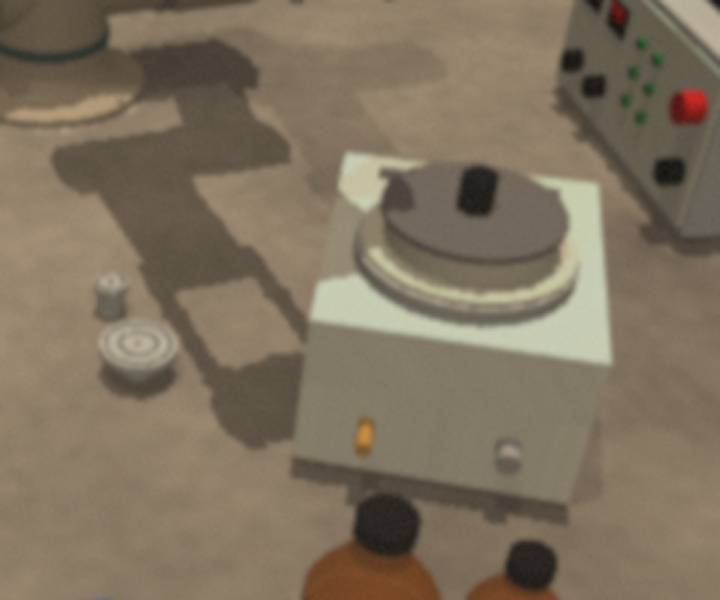

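The scene crop shows the lid level on the ring and the ring flat on the rim. The other two chucks stand untouched at (110,295) and (140,345). Handing in.

```bash
python3 -c "
from rig import ticket;print(ticket.sign_off())"
```

```text
the job is handed in; nothing more can be done
None
```

The spin coater is back together in the order asked: liner, middle chuck, splash ring, lid. Each part was lowered to its expected seated height and released there, the other two chucks were left alone, and the job was handed in at about 43 s on the robot's clock; no verdict was returned.

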